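Push the spare gas cartridge along the tool rack into its spring clip

ROBOT

A 7-joint arm with a two-finger parallel gripper is mounted at the origin on the work surface. World frame = base frame: x ahead of the robot, y to its left, z up, the work surface at z = 0. Lengths are in m, angles in rad, forces in N, time in s.
With the tool pointing down it reaches from about 0.425 to 0.875 m from the base axis. Payload 4.7 kg.
Tool frame: the origin (TCP) lies midway between the tips of the shut fingers; the grasp point (between the pads) lies ctrl.grasp_offset behind it (ctrl.grasp_offset is the distance from the TCP to the grasp point, in m); z points along the fingers, y is the line along which they close (so a half turn about z gives the same grasp; the last joint's range is limited). The gripper opens to 87 mm and grips with 3 to 60 N. Pads are 19 mm wide; open, the fingers measure 117 mm over their backs; the gripper's body (75 mm by 190 mm) begins 51 mm behind the grasp point.
Start: joints at [1.128, 0.321, -0.07, 1.45, 0.023, 1.371, -0.057], TCP at [0.287, -0.583, 0.223] pointing down, gripper open.
Joint ranges: [-2.86, 2.86], [-0.3, 2.09], [-1.38, 1.24], [0.06, 2.45], [-1.56, 4.7], [0.09, 2.05], [-2.69, 2.69]. Speed limits (rad/s): [2.57, 2.57, 3.14, 3.14, 3.14, 3.14, 3.14].

INTERFACE

Orientations are given as a rotation vector (axis times angle).
In Python, from bench import ctrl gives the robot as it stands. The module is installed in compiled form; this text tells all that it offers.
- The arm moves only by the tool jog_arm, never from a script. Its argument "moves" is one flat list of numbers, 7 for each row, row after row: the shift along the tool's x, y, z in units of 30 cm (1.0 is 30 cm), then the turn, a rotation vector about the tool's x, y, z in units of 60 degrees (1.0 is 60 degrees), then the gripper's target within -1 to 1 (fully open at 1, half-way at 0, shut at -1). In form: [x, y, z, wx, wy, wz, fingers, x, y, z, wx, wy, wz, fingers, ...]. A call has exactly 8 rows; each row is the pose to reach, as a shift and turn from the pose commanded when the call began, along the tool's axes at that moment; what a row does not reach only later rows make up. A row lasts 1/8 s, in which the tool goes at most 62.5 mm and 10.7 degrees, less where a joint would pass 70% of its speed; a pose out of reach is approached as far as the arm can. A call with a number of a shift or a turn outside -1 to 1 is refused whole. A call with a gripper value outside its range is refused whole. The fingers move at their own pace and stop on an object; "newtons" is the grip in N (left out, the last holds). Time passes only in rows, so rows that repeat a pose let the fingers close, or fill a call up. It gives the time, the measured TCP pose, the force, the opening and the grip force at its end, in the units of the state.
- ctrl.get_state(): the state, without advancing time (a new reading comes with each control period).
- ctrl.get_image(name): name is "scene" or "top" or "wrist"; returns a dict with "pixels" (384x512x3 uint8, red, green, blue), "fx", "fy", "cx", "cy" (pixels), "xyz" and "rotation" of the camera in the world; the wrist camera has in their place "tool_from_camera" (4x4, takes a point from camera to tool coordinates, whose origin is the TCP and whose axes are the flange's). Camera axes: x right, y up, looking along -z (the intrinsics and any distortion apply to the point x, -y, -z); pixel columns grow to the right and rows downward; lengths in m; the calibration is good to about 2 mm. A picture is of the moment at which its call begins: read the wrist's pose just before it. There is no depth.
- ctrl.close_job(): hands the job in; it is judged then, once.
The state is a dict: "time": time; "joint_positions": joint angles; "qd": joint speeds; "joint_torque": joint torques, N m; "position": TCP position; "tool_rot": TCP orientation; "ft_force": force on the tool from outside, world axes, zero at the start; "torque": the same for the moment, N m; "grip_width": opening from 0.0 (shut) to 1.0 (fully open); "grip_force": force on a finger pad.
Only numpy, scipy, OpenCV 4.12 (cv2) and the standard library are available. Lean on these libraries where they do the work, as an engineer would, in place of code of your own. Each camera call takes 0.05 s, during which the arm holds its last target. There are 200 camera calls.

TASK

Put the loose red gas cartridge away in its spring clip: slide it across the bench until it rests against the front of the wooden tool rack, then push it along the rack, kept upright and against the wood all the way, through the spring jaws at the rack's end, and press it firmly home on the clip's rubber stop. It is thin-walled, so never push on it with more than about 20 N, and do not lift it; leave it standing in the clip, and leave everything else on the bench where it is.

Things in the scene. Friction and masses are not known exactly. Their poses are not given: they have to be found in the camera images.
- cartridge_center (a point): Centre, 46 mm above the bench, of the loose red gas cartridge (white band): an upright thin-walled can, 108 mm diameter, 92 mm high, side straight from 4 to 74 mm up, low domed top with nothing to grip, 0.23 to 0.43 kg. It slides on the bench (1 to 3 N) and turns freely about its axis.
- rack: Fixed wooden tool rack 55 mm deep, 50 mm high. Origin on the bench, on its smooth front face; x points into the wood away from the robot, y along the face, z up. The face is x = 0, from y = -274 to +240 mm; a cartridge against it has its centre at x = -54 mm. The cartridge goes towards -y, to the clip at that end. Graver handles stand 106 mm high at x = 38 mm, y = -90 to 210 mm.
- jaw_mouth (a point): Point midway between the free-turning rubber rollers (10 mm diameter) of the clip's two sprung steel jaws, at x = -55, y = -182 mm in the rack's frame (axes as the rack's). At rest the rollers are 88 mm apart along x, at heights 57 to 77 mm, above the rack's top. The cartridge meets them with its centre 33 mm before this point and spreads them most at it; pushing through takes 5 to 10 N.
- clip_back: Steel back plate of the clip, 88 mm high, x = -117 to +55 mm, y = -274 mm in the rack's frame. Origin: on its front face, at x = -55 mm, 44 mm up; axes as the rack's, y points out of it. From it a screw carries a black rubber stop (36 mm disc, 50 mm up), whose face stands 12 to 28 mm off the plate as someone last set it (unmeasured). It gives only 1 mm at 25 N: find it by force.
- blue_cartridge: Bystander: smaller blue gas cartridge with a yellow band, 90 mm diameter, 70 mm high, standing in front of the clip. Origin at the centre of its underside. Leave it.
- flux_jar: Bystander: small amber jar with a white cap, 48 mm diameter, 55 mm high. Origin at the centre of its underside. Leave it.
- solder_block: Bystander: white ceramic soldering block, 100 x 150 x 24 mm. Origin at the centre of its underside. Leave it.
- hammer: Bystander: hammer, 230 mm long, lying on the bench. Leave it.
- polish_tin: Bystander: round brass-coloured tin, 71 mm diameter, 28 mm high. Leave it.
- ring_tray: Bystander: dark wooden tray with rings, 120 x 160 x 18 mm. Leave it.
- dapping_block: Bystander: steel cube, 50 mm, with round hollows. Leave it.
There are look-alikes about, which are no part of the job. Of the things that look like the part that bears cartridge_center, take the one that is farthest from the robot's base at the start.

How it is judged:
By the outcome, as a careful person would: the job done as asked, in the order asked, and still so for the second after the job is handed in, with the robot touching nothing.
It also fails if it takes over 64 s, if anything falls off the work surface, if the arm or the gripper's body presses on something with over 40 N, if the wrist force passes 120 N, or if a joint passes its speed limit or range.

## Working session

There is one attempt and no reset: what is moved stays moved. The work goes in short steps, Python scripts to look and compute and a tool call to move; the robot and the scene stay as the last step left them, time stands still between calls to the robot, and variables do not carry over. Pictures are saved under pics/ and viewed, at most 10 in all, crops included, and the job is handed in when it is done.

Besides the shell and the picture viewer there is one more tool, called after "Call:" by a JSON object that holds its "method" and its "body". jog_arm: Moves the arm, as the interface text tells. Its arguments: {"type":"object","properties":{"moves":{"type":"array"},"newtons":{"type":"number"}},"required":["moves"]}

```bash
mkdir -p pics; python3 - <<'E'
from bench import ctrl
import cv2,numpy as np
s=ctrl.get_state()
for k in("time","position","tool_rot","ft_force","grip_width"):print(k,s[k])
print(ctrl.grasp_offset)
for n in("scene","top"):
    im=ctrl.get_image(n);cv2.imwrite(f"pics/{n}0.png",im["pixels"][:,:,::-1])
    np.savez(n+"0.npz",**im)
    print({k:v for k,v in im.items() if k!="pixels"})
E
```

```text
time 0.0
position [ 0.28637777 -0.58288519  0.22146277]
tool_rot [-3.05818455e+00 -7.10919782e-01  9.05185868e-04]
ft_force [ 0.42872637  0.54659311 -0.37222733]
grip_width 1.0044338173127385
0.0187
{'fx': 453.06335648251894, 'fy': 453.06335648251894, 'cx': 257.69261959819676, 'cy': 192.91537490914442, 'xyz': array([ 0.75226767, -0.62055204,  1.15769248]), 'rotation': array([0.54954068, 0.12365976, 0.48072095])}
{'fx': 414.07312671432726, 'fy': 414.07312671432726, 'cx': 254.3995224202479, 'cy': 191.38889615216397, 'xyz': array([ 0.35128809, -0.00159581,  1.47838885]), 'rotation': array([ 0.03780327, -0.04810992, -1.59360215])}
```

View pics/scene0.png

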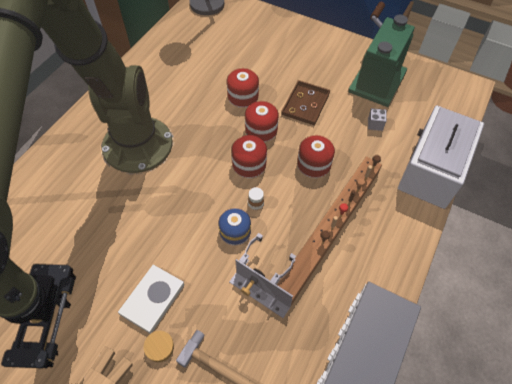

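View pics/top0.png

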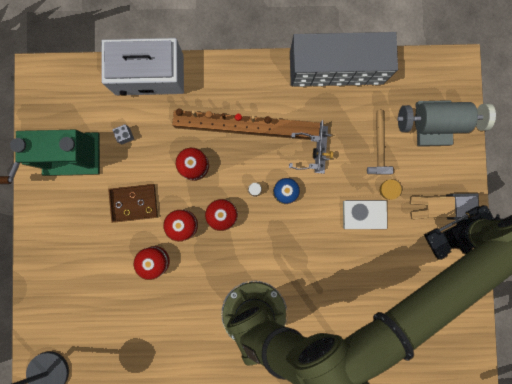

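The scene view shows four red cartridges. The one nearest the rack, at scene (316,155) and top (191,163), is farthest from the base, so it is the target. In the top view the rack runs from (173,125) to (320,137), with the clip at its right end, the blue cartridge at (287,190) and the jar at (255,188).

```bash
cat > h.py <<'E'
import numpy as np,cv2
from scipy.spatial.transform import Rotation as R
def ray(im,u,v):
    d=np.array([(u-im["cx"])/im["fx"],-(v-im["cy"])/im["fy"],-1.0])
    return np.array(im["xyz"]),R.from_rotvec(im["rotation"]).apply(d)
def onz(im,u,v,z):
    o,d=ray(im,u,v);return o+d*(z-o[2])/d[2]
def tri(a,ua,b,ub):
    o1,d1=ray(a,*ua);o2,d2=ray(b,*ub)
    t,*_=np.linalg.lstsq(np.c_[d1,-d2],o2-o1,rcond=None)
    p,q=o1+t[0]*d1,o2+t[1]*d2
    return (p+q)/2,np.linalg.norm(p-q)
def load(n):return dict(np.load(n+"0.npz"))
def proj(im,p):
    c=R.from_rotvec(im["rotation"]).inv().apply(np.array(p)-im["xyz"])
    return im["cx"]+im["fx"]*c[0]/-c[2], im["cy"]-im["fy"]*c[1]/-c[2]
E
python3 - <<'E'
from h import *
T,S=load("top"),load("scene")
for im,n,(x0,y0,x1,y1) in((T,"top",(165,95,345,205)),(S,"scene",(225,120,395,320))):
    hsv=cv2.cvtColor(im["pixels"],cv2.COLOR_RGB2HSV)
    red=((hsv[...,0]<6)|(hsv[...,0]>174))&(hsv[...,1]>140)&(hsv[...,2]>50)
    c,_=cv2.findContours(red.astype(np.uint8),cv2.RETR_EXTERNAL,2)
    for k in c:
        if cv2.contourArea(k)>200:print(n,cv2.contourArea(k),cv2.minEnclosingCircle(k))
    f=4 if n=="top" else 3
    z=cv2.resize(im["pixels"][y0:y1,x0:x1],None,fx=f,fy=f,interpolation=cv2.INTER_CUBIC)
    cv2.imwrite(f"pics/{n}_crop.png",z[:,:,::-1])
E
```

```text
top 739.5 ((149.3142852783203, 262.75714111328125), 16.017518997192383)
top 722.5 ((180.2205810546875, 225.10293579101562), 16.514814376831055)
top 704.5 ((220.61627197265625, 214.22093200683594), 15.717399597167969)
top 704.5 ((191.29910278320312, 162.7455291748047), 15.751032829284668)
scene 768.5 ((316.3955993652344, 150.25823974609375), 17.020877838134766)
scene 879.5 ((255.0, 144.0), 25.23895835876465)
scene 803.0 ((252.0, 109.0), 26.925922393798828)
scene 589.0 ((242.17977905273438, 80.6966323852539), 15.274393081665039)
```

View pics/top_crop.png

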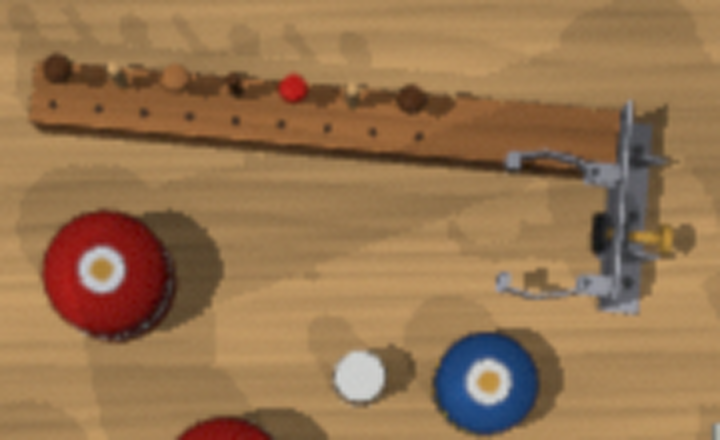

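View pics/scene_crop.png

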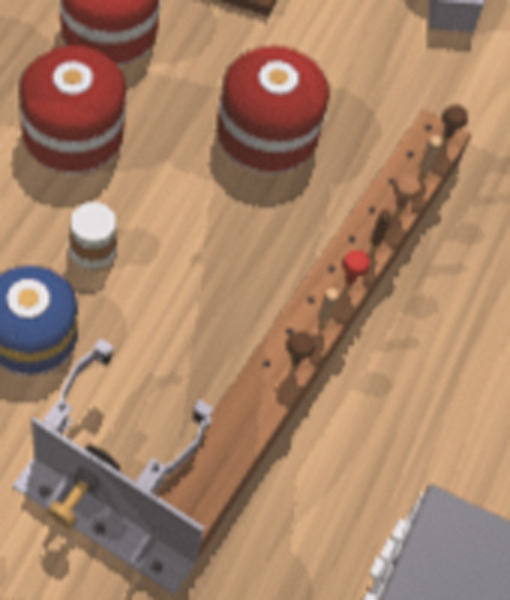

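The crops show the rack's front top edge, running about (35,120) to (520,165) in the top crop. The jaw rollers are at about (512,160) and (503,284), the plate at x≈625, and the stop at (600,233).

```bash
python3 - <<'E'
from h import *
T,S=load("top"),load("scene")
t=lambda u,v:(165+(u+.5)/4-.5,95+(v+.5)/4-.5)
s=lambda u,v:(225+(u+.5)/3-.5,120+(v+.5)/3-.5)
for n,a,b in(("cart emblem",(101,270),(278,77)),("blue",(488,382),(28,298)),("jar cap",(359,377),(93,220)),("roller in",(514,161),(203,410)),("roller out",(503,284),(102,350)),("plate top near rack",(629,104),(202,530)),("plate top out",(617,308),(33,424))):
    print(n,*tri(T,t(*a),S,s(*b)))
# cartridge silhouette centre: top of straight side at z .074
print("cart by circle z.08",onz(T,191.3,162.75,.08))
# front edges: profile fits
g=cv2.cvtColor(T["pixels"],cv2.COLOR_RGB2LAB).astype(float)
L=g[...,0]
top=[];bot=[]
for u in range(180,285,3):
    v0=int(np.interp(u,[175,295],[126,136]))
    p=cv2.GaussianBlur(L,(3,3),0)[v0-7:v0+9,u]
    d=np.diff(p)
    def sub(i):
        if 0<i<len(d)-1:
            a,b,c=d[i-1],d[i],d[i+1];return i+.5*(a-c)/(a-2*b+c)
        return i
    i,j=sub(d.argmin()),sub(d.argmax())
    top.append((u,v0-7+i+.5));bot.append((u,v0-7+j+.5))
for n,q,z in(("top",top,.05),("bot",bot,0)):
    q=np.array(q);P=np.array([onz(T,u,v,z)[:2] for u,v in q])
    k=np.polyfit(P[:,1],P[:,0],1);r=P[:,0]-np.polyval(k,P[:,1])
    m=abs(r)<.004;k=np.polyfit(P[m,1],P[m,0],1);print(n,k,m.sum(),len(m),r[m].std(),"yaw",np.arctan(k[0]))
    print("x at y=.2,0:",np.polyval(k,[.2,0]))
print("rack ends",onz(T,*t(33,118),.05),onz(T,*t(617,173),.05))
E
```

```text
cart emblem [0.53010796 0.20276679 0.09423928] 2.406154613385689e-05
blue [ 0.42964628 -0.12138353  0.07291087] 2.0444018209401265e-05
jar cap [ 0.43758925 -0.01175287  0.05823731] 0.0006071776455481871
roller in [ 0.61783767 -0.14805497  0.07925882] 0.0007431672239823302
roller out [ 0.51324087 -0.13625853  0.07373997] 0.0006001344551312194
plate top near rack [ 0.66372644 -0.24667176  0.08497373] 0.001224830070512716
plate top out [ 0.49272319 -0.23034804  0.07851592] 0.007045006863784491
cart by circle z.08 [0.52969608 0.20006692 0.08      ]
top [0.10855482 0.63884591] 35 35 0.0005040054468068303 yaw 0.10813139789732096
x at y=.2,0: [0.66055687 0.63884591]
bot [0.10943908 0.6384742 ] 35 35 0.00023985027036465978 yaw 0.10900527663427756
x at y=.2,0: [0.66036202 0.6384742 ]
rack ends [0.6701559  0.26642868 0.05      ] [ 0.61054165 -0.24070846  0.05      ]
```

```bash
cat >> h.py <<'E'
O=np.array([.6419,.0307]);PH=-np.arctan(.109)
X=np.array([np.cos(PH),np.sin(PH)]);Y=np.array([-np.sin(PH),np.cos(PH)])
def rk(p):
    d=np.asarray(p)[:2]-O;return np.array([d@X,d@Y])*1000
def wd(x,y):return O+X*x/1000+Y*y/1000
def goto(x,y,z,yaw=0):
    """move numbers to rack-frame mm x,y,z; tool x = rack x turned by yaw, pointing down"""
    from bench import ctrl
    s=ctrl.get_state();r=R.from_rotvec(s["tool_rot"])
    p=np.r_[wd(x,y),z/1000]
    tgt=R.from_euler("z",PH+yaw)*R.from_euler("x",np.pi)
    print("shift",np.round(r.inv().apply(p-s["position"])/.3,3),"turn",np.round((r.inv()*tgt).as_rotvec()/(np.pi/3),3))
def st():
    from bench import ctrl
    s=ctrl.get_state();f=s["ft_force"];r=R.from_rotvec(s["tool_rot"])
    print("t",s["time"],"rack",rk(s["position"]).round(1),"z",round(s["position"][2]*1000,1),"F rack",np.round([f[:2]@X,f[:2]@Y,f[2]],1),"toolx yaw",np.degrees(np.arctan2(*r.apply([1,0,0])[1::-1])-PH).round(1),"axis",r.apply([0,0,1]).round(3),"g",s["grip_width"])
E
python3 - <<'E'
from h import *
T=load("top")
for c in((149.3,262.8),(180.2,225.1),(220.6,214.2),(191.3,162.75)):
    p=onz(T,*c,.08);print(p[:2],rk(p),np.linalg.norm(p[:2]))
for n,p in(("emb",(.5301,.2028)),("blue",(.4296,-.1214)),("jar",(.4376,-.0118)),("ro",(.6178,-.148)),("ro2",(.5132,-.1363)),("pl",(.6637,-.2467))):print(n,rk(p))
st()
for a in(0,np.pi/2,np.pi,-np.pi/2):goto(-225,158,220,a)
E
```

```text
[0.19639892 0.345506  ] [-476.98974011  264.67870329] 0.3974253821460507
[0.31972182 0.2405446 ] [-343.01955273  173.6983683 ] 0.4001046670238799
[0.3531455  0.10405658] [-295.00307191   41.63572981] 0.36815692030162583
[0.52969608 0.20006692] [-129.89555094  156.21145676] 0.5662196622944314
emb [-129.79015818  158.97221405]
blue [-194.56867765 -174.20886797]
jar [-198.49184091  -64.38733643]
ro [  -4.59448704 -180.25923191]
ro2 [-109.84638434 -179.96239009]
pl [  51.73020411 -273.40443666]
t 0.1 rack [-286.9 -648.5] z 221.6 F rack [-1.2  0.1  0. ] toolx yaw 32.4 axis [-0.001  0.002 -1.   ] g 1.003238943653992
shift [ 1.614 -2.16   0.009] turn [-0.002  0.001  0.54 ]
shift [ 1.614 -2.16   0.009] turn [-0.002 -0.001 -0.96 ]
shift [ 1.614 -2.16   0.009] turn [-1.00e-03 -2.00e-03 -2.46e+00]
shift [ 1.614 -2.16   0.009] turn [-1.00e-03  2.00e-03  2.04e+00]
```

Call:
{"method": "jog_arm", "body": {"moves": [0.14,-0.07,0,0,0,0.07,0.15,0.29,-0.15,0,0,0,0.15,0.15,0.43,-0.23,0,0,0,0.23,0.15,0.57,-0.3,0,0,0,0.31,0.15,0.71,-0.38,0,0,0,0.39,0.15,0.86,-0.45,0,0,0,0.47,0.15,1.0,-0.53,0,0,0,0.54,0.15,1.0,-0.53,0,0,0,0.54,0.15]}}

```text
time: 1.1
position: [0.4887, -0.303, 0.2222]
tool_rot: [-3.135, 0.157, -0.001]
ft_force: [0.1, 0.4, 0.2]
grip_width: 0.572
grip_force: 0.0
```

```bash
python3 -c "
from h import *
st();goto(-170,-20,220);goto(-225,158,220)"
```

```text
t 1.1 rack [-116.2 -348.3] z 222.2 F rack [0.1 0.4 0.2] toolx yaw 0.5 axis [ 0.001  0.002 -1.   ] g 0.5721472794785357
shift [-0.17  -1.096  0.01 ] turn [-0.002 -0.     0.008]
shift [-0.349 -1.691  0.011] turn [-0.002 -0.     0.008]
```

Call:
{"method": "jog_arm", "body": {"moves": [-0.03,-0.15,0,0,0,0,0.15,-0.06,-0.3,0,0,0,0.003,0.15,-0.09,-0.45,0,0,0,0.005,0.15,-0.12,-0.6,0,0,0,0.008,0.15,-0.14,-0.75,0,0,0,0.008,0.15,-0.16,-0.9,0,0,0,0.008,0.15,-0.17,-1.0,0,0,0,0.008,0.15,-0.17,-1.0,0,0,0,0.008,0.15]}}

```text
time: 2.1
position: [0.4674, -0.0028, 0.2225]
tool_rot: [3.136, -0.177, -0.0]
ft_force: [1.6, -1.2, 0.0]
grip_width: 0.575
grip_force: 0.0
```

Call:
{"method": "jog_arm", "body": {"moves": [-0.05,-0.15,0,0,0,0,0.15,-0.1,-0.3,0,0,0,0,0.15,-0.15,-0.45,0,0,0,0,0.15,-0.18,-0.6,0,0,0,0,0.15,-0.18,-0.68,0,0,0,0,0.15,-0.18,-0.69,0.1,0,0,0,0.15,-0.18,-0.69,0.2,0,0,0,0.15,-0.18,-0.69,0.2,0,0,0,0.15]}}

```text
time: 3.1
position: [0.4372, 0.2048, 0.1603]
tool_rot: [3.134, -0.187, -0.008]
ft_force: [0.9, 0.3, 1.1]
grip_width: 0.576
grip_force: 0.0
```

```bash
python3 -c "
from h import *
from bench import ctrl
st();goto(-225,157.5,45)
im=ctrl.get_image('wrist');cv2.imwrite('pics/w1.png',im['pixels'][:,:,::-1])
np.savez('wrist0.npz',**im);print(im['tool_from_camera'])"
```

```text
t 3.1 rack [-222.4  150.9] z 160.3 F rack [0.8 0.4 1.1] toolx yaw -0.6 axis [-0.005 -0.002 -1.   ] g 0.5764557221000541
shift [-0.007 -0.023  0.384] turn [ 0.002  0.004 -0.01 ]
[[ 7.91259919e-04  9.59401238e-01  2.82043682e-01  7.73491307e-02]
 [ 9.99999474e-01 -5.75272108e-04 -8.48601637e-04 -1.27555109e-04]
 [-6.51897598e-04  2.82044205e-01 -9.59401189e-01 -1.62688440e-01]
 [ 0.00000000e+00  0.00000000e+00  0.00000000e+00  1.00000000e+00]]
```

View pics/w1.png

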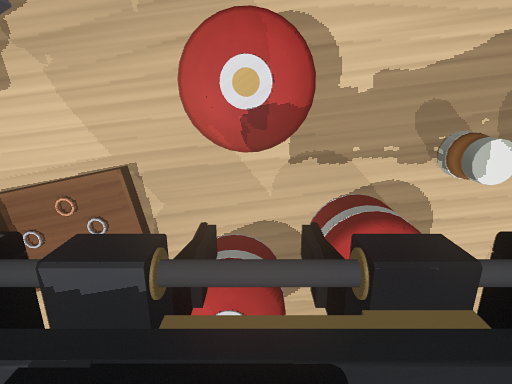

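The wrist view shows the target emblem at about (246,81). The neighbouring red cans are behind the fingers and clear of the descent.

```bash
python3 -c "
from h import *
from bench import ctrl
s=ctrl.get_state();im=load('wrist');A=im['tool_from_camera'];r=R.from_rotvec(s['tool_rot'])
def w(u,v,z):
    d=np.array([(u-im['cx'])/im['fx'],-(v-im['cy'])/im['fy'],-1.])
    o=r.apply(A[:3,3])+s['position'];d=r.apply(A[:3,:3]@d);return o+d*(z-o[2])/d[2]
print(rk(w(246,81,.092)),rk(w(231,318,.092)))"
```

```text
[-128.36414884  160.02232054] [-334.59490343  178.35912057]
```

Call:
{"method": "jog_arm", "body": {"moves": [-0.007,-0.015,0.06,0,0,0,0.15,-0.007,-0.025,0.14,0,0,-0.01,0.15,-0.007,-0.025,0.22,0,0,-0.01,0.15,-0.007,-0.025,0.3,0,0,-0.01,0.15,-0.007,-0.025,0.36,0,0,-0.01,0.15,-0.007,-0.025,0.384,0,0,-0.01,0.15,-0.007,-0.025,0.384,0,0,-0.01,0.15,-0.007,-0.025,0.384,0,0,-0.01,0.15]}}

```text
time: 4.15
position: [0.4377, 0.2153, 0.0481]
tool_rot: [-3.137, 0.167, -0.002]
ft_force: [-0.8, -0.1, 0.4]
grip_width: 0.579
grip_force: 0.0
```

```bash
python3 -c "
from h import *
st();goto(-225,158.5,45)"
```

```text
t 4.15 rack [-223.   161.4] z 48.1 F rack [-0.8 -0.2  0.4] toolx yaw 0.1 axis [ 0.001  0.    -1.   ] g 0.5785327982484254
shift [-0.007  0.01   0.01 ] turn [-0.    -0.001  0.002]
```

Call:
{"method": "jog_arm", "body": {"moves": [0.04,0.005,0.01,0,0,0,0.15,0.08,0.01,0.01,0,0,0,0.15,0.1,0.01,0.01,0,0,0,0.15,0.12,0.01,0.01,0,0,0,0.15,0.14,0.01,0.01,0,0,0,0.15,0.165,0.01,0.01,0,0,0,0.15,0.19,0.01,0.01,0,0,0,0.15,0.215,0.01,0.01,0,0,0,0.15]}}

```text
time: 5.15
position: [0.5012, 0.205, 0.0442]
tool_rot: [3.137, -0.167, -0.0]
ft_force: [-1.6, 1.4, -0.5]
grip_width: 0.574
grip_force: 0.9
```

```bash
python3 -c "
from h import *
st();goto(-113,158.5,45)"
```

```text
t 5.15 rack [-158.7  158. ] z 44.2 F rack [-1.8  1.2 -0.5] toolx yaw 0.1 axis [-0. -0. -1.] g 0.573905375136389
shift [ 0.152 -0.001 -0.003] turn [0.    0.    0.002]
```

Call:
{"method": "jog_arm", "body": {"moves": [0.025,0,0,0,0,0,0.15,0.05,0,0,0,0,0,0.15,0.075,0,0,0,0,0,0.15,0.1,0,0,0,0,0,0.15,0.115,0,0,0,0,0,0.15,0.125,0,0,0,0,0,0.15,0.132,0,0,0,0,0,0.15,0.138,0,0,0,0,0,0.15]}}

```text
time: 6.15
position: [0.5419, 0.2007, 0.0443]
tool_rot: [3.137, -0.167, -0.0]
ft_force: [-0.9, 1.2, -0.3]
grip_width: 0.577
grip_force: 0.7
```

```bash
python3 -c "
from h import *
st();goto(-113,158.5,45)"
```

```text
t 6.15 rack [-117.8  158.2] z 44.3 F rack [-1.   1.1 -0.3] toolx yaw 0.1 axis [-0. -0. -1.] g 0.5770770530455533
shift [ 0.016 -0.001 -0.002] turn [0.    0.    0.002]
```

Creep onto the wood, 0.6 mm per row.

Call:
{"method": "jog_arm", "body": {"moves": [0.004,0,0,0,0,0,0.15,0.008,0,0,0,0,0,0.15,0.011,0,0,0,0,0,0.15,0.013,0,0,0,0,0,0.15,0.015,0,0,0,0,0,0.15,0.017,0,0,0,0,0,0.15,0.019,0,0,0,0,0,0.15,0.019,0,0,0,0,0,0.15]}}

```text
time: 7.15
position: [0.5477, 0.2001, 0.0443]
tool_rot: [3.137, -0.167, 0.0]
ft_force: [-0.9, 0.7, -0.6]
grip_width: 0.576
grip_force: 0.5
```

```bash
python3 -c "
from h import *
st()"
```

```text
t 7.15 rack [-112.   158.2] z 44.3 F rack [-1.   0.6 -0.6] toolx yaw 0.1 axis [ 0. -0. -1.] g 0.5758692880037362
```

Call:
{"method": "jog_arm", "body": {"moves": [0.002,0,0,0,0,0,0.15,0.004,0,0,0,0,0,0.15,0.006,0,0,0,0,0,0.15,0.008,0,0,0,0,0,0.15,0.009,0,0,0,0,0,0.15,0.01,0,0,0,0,0,0.15,0.011,0,0,0,0,0,0.15,0.011,0,0,0,0,0,0.15]}}

```text
time: 8.15
position: [0.5481, 0.2001, 0.0441]
tool_rot: [3.136, -0.166, -0.008]
ft_force: [-9.5, 0.1, 4.9]
grip_width: 0.573
grip_force: 4.4
```

```bash
python3 -c "
from h import *
st()"
```

```text
t 8.15 rack [-111.6  158.2] z 44.1 F rack [-9.4 -0.9  4.9] toolx yaw 0.2 axis [-0.005 -0.001 -1.   ] g 0.5729164662652575
```

Call:
{"method": "jog_arm", "body": {"moves": [-0.06,0,0,0,0,0,0.15,-0.12,0,0,0,0,0,0.15,-0.12,-0.1,0,0,0,-0.08,-1,-0.12,-0.22,0,0,0,-0.16,-1,-0.08,-0.31,0,0,0,-0.25,-1,0.02,-0.31,0,0,0,-0.333,-1,0.1,-0.31,0,0,0,-0.333,-1,0.1,-0.31,0,0,0,-0.333,-1], "newtons": 20}}

```text
time: 9.15
position: [0.5935, 0.2879, 0.0443]
tool_rot: [-3.119, -0.374, -0.004]
ft_force: [-0.5, -0.5, 0.3]
grip_width: 0.029
grip_force: 0.0
```

```bash
python3 -c "
from h import *
from bench import ctrl
st();goto(-78,226,45,np.radians(20))
im=ctrl.get_image('wrist');cv2.imwrite('pics/w2.png',im['pixels'][:,:,::-1])"
```

```text
t 9.15 rack [-76.  250.5] z 44.3 F rack [-0.5 -0.5  0.3] toolx yaw 19.9 axis [ 0.002  0.001 -1.   ] g 0.029045556061558717
shift [-0.034  0.074 -0.002] turn [ 0.    -0.002 -0.002]
```

View pics/w2.png

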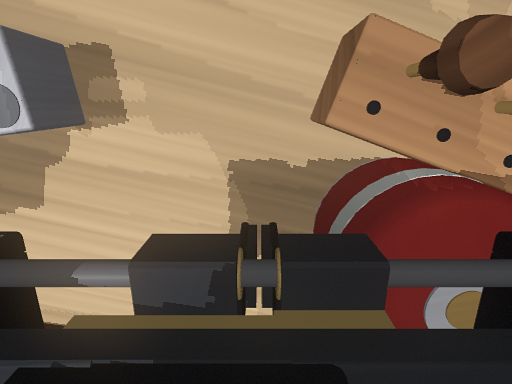

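Call:
{"method": "jog_arm", "body": {"moves": [-0.012,0.014,0,0,0,0,-1,-0.018,0.03,0,0,0,0,-1,-0.024,0.046,0,0,0,0,-1,-0.029,0.06,0,0,0,0,-1,-0.034,0.074,0,0,0,0,-1,-0.04,0.09,0,0,0,0,-1,-0.046,0.106,0,0,0,0,-1,-0.052,0.123,0,0,0,0,-1]}}

```text
time: 10.2
position: [0.5837, 0.2504, 0.0444]
tool_rot: [-3.117, -0.38, 0.001]
ft_force: [-1.8, 2.2, 0.9]
grip_width: 0.004
grip_force: 1.4
```

```bash
python3 -c "
from h import *
st();goto(-78,150,45,np.radians(20))"
```

```text
t 10.2 rack [-81.7 212.1] z 44.4 F rack [-2.   2.   0.9] toolx yaw 20.1 axis [-0.001  0.002 -1.   ] g 0.004305810107067395
shift [-0.06   0.199 -0.002] turn [-0.002  0.     0.002]
```

Call:
{"method": "jog_arm", "body": {"moves": [-0.005,0.024,0,0,0,0,-1,-0.013,0.05,0,0,0,0,-1,-0.022,0.076,0,0,0,0,-1,-0.031,0.101,0,0,0,0,-1,-0.04,0.127,0,0,0,0,-1,-0.049,0.152,0,0,0,0,-1,-0.058,0.178,0,0,0,0,-1,-0.067,0.203,0,0,0,0,-1]}}

```text
time: 11.2
position: [0.5773, 0.1877, 0.0443]
tool_rot: [-3.116, -0.382, 0.004]
ft_force: [-5.2, 4.7, 2.4]
grip_width: 0.001
grip_force: 3.4
```

```bash
python3 -c "
from h import *
from bench import ctrl
st();goto(-78,80,45,np.radians(20))
im=ctrl.get_image('top');cv2.imwrite('pics/t2.png',cv2.resize(im['pixels'][95:205,165:345],None,fx=4,fy=4,interpolation=2)[:,:,::-1])"
```

```text
t 11.2 rack [-81.3 149.1] z 44.3 F rack [-5.7  4.1  2.4] toolx yaw 20.2 axis [-0.003  0.002 -1.   ] g 0.0013664696982195674
shift [-0.069  0.22  -0.003] turn [-0.003  0.002  0.004]
```

View pics/t2.png

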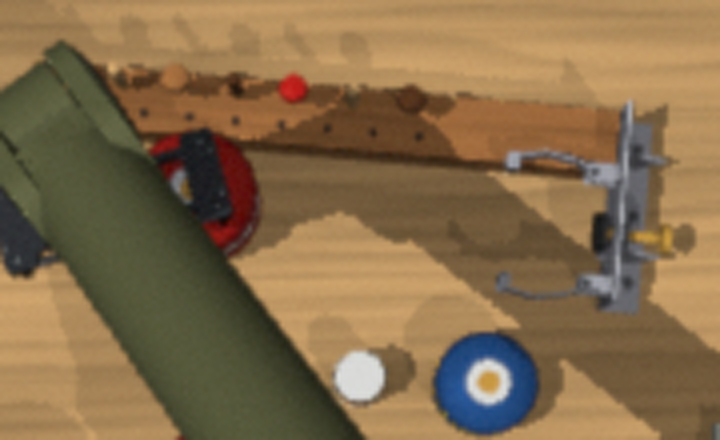

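Call:
{"method": "jog_arm", "body": {"moves": [-0.013,0.027,0,0,0,0,-1,-0.023,0.055,0,0,0,0,-1,-0.034,0.083,0,0,0,0,-1,-0.044,0.112,0,0,0,0,-1,-0.054,0.14,0,0,0,0,-1,-0.065,0.168,0,0,0,0,-1,-0.075,0.196,0,0,0,0,-1,-0.085,0.225,0,0,0,0,-1]}}

```text
time: 12.25
position: [0.5695, 0.1145, 0.0442]
tool_rot: [-3.117, -0.38, 0.003]
ft_force: [-4.0, 3.9, 2.4]
grip_width: 0.008
grip_force: 3.0
```

```bash
python3 -c "
from h import *
st();goto(-80,0,45,np.radians(20))"
```

```text
t 12.25 rack [-81.1  75.4] z 44.2 F rack [-4.4  3.4  2.4] toolx yaw 20.1 axis [-0.002  0.001 -1.   ] g 0.008275591143567835
shift [-0.083  0.237 -0.003] turn [-0.001  0.002  0.002]
```

Call:
{"method": "jog_arm", "body": {"moves": [-0.011,0.028,0,0,0,0,-1,-0.021,0.056,0,0,0,0,-1,-0.031,0.084,0,0,0,0,-1,-0.042,0.112,0,0,0,0,-1,-0.052,0.14,0,0,0,0,-1,-0.063,0.168,0,0,0,0,-1,-0.073,0.197,0,0,0,0,-1,-0.084,0.225,0,0,0,0,-1]}}

```text
time: 13.25
position: [0.5615, 0.0423, 0.0442]
tool_rot: [-3.118, -0.38, 0.003]
ft_force: [-2.9, 4.1, 0.8]
grip_width: 0.001
grip_force: 2.3
```

```bash
python3 -c "
from h import *
st();goto(-80,-70,45,np.radians(20))"
```

```text
t 13.25 rack [-81.2   2.8] z 44.2 F rack [-3.4  3.7  0.8] toolx yaw 20.1 axis [-0.002  0.    -1.   ] g 0.0008839458145423685
shift [-0.08   0.229 -0.003] turn [-0.001  0.002  0.002]
```

Call:
{"method": "jog_arm", "body": {"moves": [-0.009,0.025,0,0,0,0,-1,-0.018,0.05,0,0,0,0,-1,-0.027,0.075,0,0,0,0,-1,-0.036,0.1,0,0,0,0,-1,-0.046,0.125,0,0,0,0,-1,-0.055,0.15,0,0,0,0,-1,-0.064,0.175,0,0,0,0,-1,-0.073,0.2,0,0,0,0,-1]}}

```text
time: 14.25
position: [0.5545, -0.0213, 0.0441]
tool_rot: [-3.118, -0.379, 0.003]
ft_force: [-4.4, 5.5, 0.7]
grip_width: 0.009
grip_force: 2.7
```

```bash
python3 -c "
from h import *
from bench import ctrl
st();goto(-80,-120,45,np.radians(20))
im=ctrl.get_image('scene');cv2.imwrite('pics/s2.png',cv2.resize(im['pixels'][120:320,225:395],None,fx=3,fy=3,interpolation=2)[:,:,::-1])"
```

```text
t 14.25 rack [-81.2 -61.2] z 44.1 F rack [-5.   5.   0.7] toolx yaw 20.1 axis [-0.002  0.    -1.   ] g 0.008858891493292312
shift [-0.064  0.186 -0.003] turn [-0.001  0.002  0.002]
```

View pics/s2.png

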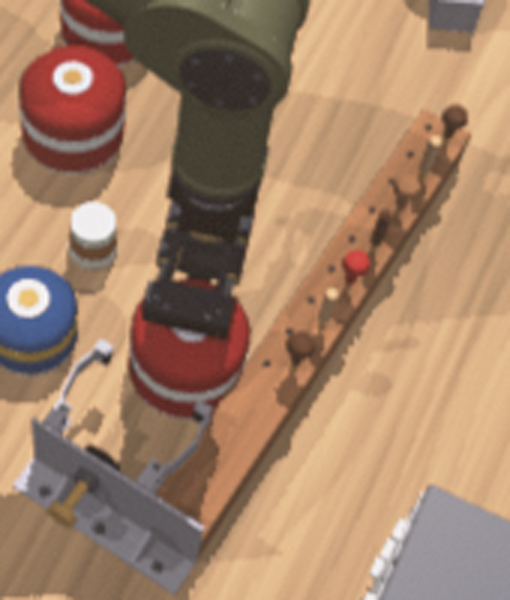

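Call:
{"method": "jog_arm", "body": {"moves": [-0.005,0.009,0,0,0,0,-1,-0.008,0.018,0,0,0,0,-1,-0.012,0.028,0,0,0,0,-1,-0.015,0.037,0,0,0,0,-1,-0.019,0.047,0,0,0,0,-1,-0.022,0.056,0,0,0,0,-1,-0.025,0.066,0,0,0,0,-1,-0.029,0.075,0,0,0,0,-1]}}

```text
time: 15.3
position: [0.552, -0.045, 0.0441]
tool_rot: [-3.118, -0.38, 0.002]
ft_force: [-2.3, 4.6, 0.8]
grip_width: 0.002
grip_force: 2.4
```

```bash
python3 -c "
from h import *
st()"
```

```text
t 15.3 rack [-81.2 -85. ] z 44.1 F rack [-2.8  4.3  0.8] toolx yaw 20.1 axis [-0.001  0.    -1.   ] g 0.0018214797154611402
```

Into the jaws: 16 mm at 2 mm per row.

Call:
{"method": "jog_arm", "body": {"moves": [-0.002,0.006,0,0,0,0,-1,-0.004,0.012,0,0,0,0,-1,-0.006,0.018,0,0,0,0,-1,-0.009,0.025,0,0,0,0,-1,-0.011,0.031,0,0,0,0,-1,-0.013,0.037,0,0,0,0,-1,-0.016,0.044,0,0,0,0,-1,-0.018,0.05,0,0,0,0,-1]}}

```text
time: 16.3
position: [0.5503, -0.0585, 0.0442]
tool_rot: [-3.115, -0.382, 0.002]
ft_force: [-4.4, 8.7, 2.0]
grip_width: 0.006
grip_force: 4.8
```

```bash
python3 -c "
from h import *
st()"
```

```text
t 16.3 rack [-81.4 -98.6] z 44.2 F rack [-5.3  8.2  2. ] toolx yaw 20.2 axis [-0.001  0.003 -1.   ] g 0.0058376807046632345
```

Call:
{"method": "jog_arm", "body": {"moves": [-0.002,0.005,0,0,0,0,-1,-0.003,0.009,0,0,0,0,-1,-0.005,0.014,0,0,0,0,-1,-0.007,0.019,0,0,0,0,-1,-0.009,0.024,0,0,0,0,-1,-0.01,0.028,0,0,0,0,-1,-0.012,0.033,0,0,0,0,-1,-0.014,0.038,0,0,0,0,-1]}}

```text
time: 17.3
position: [0.5481, -0.0695, 0.0441]
tool_rot: [-3.114, -0.383, 0.005]
ft_force: [-6.5, 10.6, 3.5]
grip_width: 0.006
grip_force: 6.3
```

```bash
python3 -c "
from h import *
st()"
```

```text
t 17.3 rack [ -82.4 -109.8] z 44.1 F rack [-7.6  9.8  3.5] toolx yaw 20.2 axis [-0.003  0.004 -1.   ] g 0.006459211802332315
```

Call:
{"method": "jog_arm", "body": {"moves": [-0.003,0.005,0,0,0,0,-1,-0.005,0.009,0,0,0,0,-1,-0.007,0.014,0,0,0,0,-1,-0.009,0.019,0,0,0,0,-1,-0.011,0.023,0,0,0,0,-1,-0.012,0.028,0,0,0,0,-1,-0.014,0.033,0,0,0,0,-1,-0.016,0.038,0,0,0,0,-1]}}

```text
time: 18.3
position: [0.5475, -0.0854, 0.0442]
tool_rot: [-3.119, -0.379, 0.001]
ft_force: [-2.0, 5.5, 0.5]
grip_width: 0.007
grip_force: 2.4
```

```bash
python3 -c "
from h import *
st()"
```

```text
t 18.3 rack [ -81.2 -125.6] z 44.2 F rack [-2.6  5.2  0.5] toolx yaw 20.1 axis [-0. -0. -1.] g 0.007321668216718355
```

Call:
{"method": "jog_arm", "body": {"moves": [-0.001,0.002,0,0,0,0,-1,-0.002,0.004,0,0,0,0,-1,-0.002,0.006,0,0,0,0,-1,-0.003,0.008,0,0,0,0,-1,-0.004,0.01,0,0,0,0,-1,-0.004,0.012,0,0,0,0,-1,-0.005,0.013,0,0,0,0,-1,-0.005,0.013,0,0,0,0,-1]}}

```text
time: 19.3
position: [0.5471, -0.0894, 0.0443]
tool_rot: [-3.119, -0.379, 0.0]
ft_force: [-3.0, 4.7, -0.7]
grip_width: 0.004
grip_force: 2.4
```

```bash
python3 -c "
from h import *
st()"
```

```text
t 19.3 rack [ -81.3 -129.7] z 44.3 F rack [-3.5  4.4 -0.7] toolx yaw 20.1 axis [-0. -0. -1.] g 0.004384037276346797
```

Call:
{"method": "jog_arm", "body": {"moves": [-0.001,0.002,0,0,0,0,-1,-0.002,0.004,0,0,0,0,-1,-0.002,0.006,0,0,0,0,-1,-0.003,0.008,0,0,0,0,-1,-0.004,0.01,0,0,0,0,-1,-0.004,0.012,0,0,0,0,-1,-0.005,0.013,0,0,0,0,-1,-0.005,0.013,0,0,0,0,-1]}}

```text
time: 20.3
position: [0.5471, -0.0943, 0.0446]
tool_rot: [3.118, 0.378, 0.001]
ft_force: [-0.1, -0.1, 0.4]
grip_width: 0.006
grip_force: 0.0
```

```bash
python3 -c "
from h import *
st()"
```

```text
t 20.3 rack [ -80.7 -134.5] z 44.6 F rack [-0.1 -0.2  0.4] toolx yaw 20.1 axis [ 0.001 -0.001 -1.   ] g 0.005869730685956717
```

Call:
{"method": "jog_arm", "body": {"moves": [-0.001,0.002,0,0,0,0,-1,-0.002,0.004,0,0,0,0,-1,-0.002,0.006,0,0,0,0,-1,-0.003,0.008,0,0,0,0,-1,-0.004,0.01,0,0,0,0,-1,-0.004,0.012,0,0,0,0,-1,-0.005,0.014,0,0,0,0,-1,-0.005,0.014,0,0,0,0,-1]}}

```text
time: 21.3
position: [0.5462, -0.0981, 0.0443]
tool_rot: [3.118, 0.379, -0.0]
ft_force: [0.4, 0.2, 0.2]
grip_width: 0.008
grip_force: 0.0
```

```bash
python3 -c "
from h import *
st()"
```

```text
t 21.3 rack [ -81.2 -138.4] z 44.3 F rack [0.4 0.2 0.2] toolx yaw 20.1 axis [-0. -0. -1.] g 0.008148680079427715
```

Call:
{"method": "jog_arm", "body": {"moves": [-0.001,0.002,0,0,0,0,-1,-0.002,0.004,0,0,0,0,-1,-0.002,0.006,0,0,0,0,-1,-0.003,0.008,0,0,0,0,-1,-0.004,0.01,0,0,0,0,-1,-0.004,0.012,0,0,0,0,-1,-0.005,0.014,0,0,0,0,-1,-0.005,0.014,0,0,0,0,-1]}}

```text
time: 22.3
position: [0.5458, -0.1024, 0.0443]
tool_rot: [-3.119, -0.379, -0.0]
ft_force: [-0.6, 0.0, -0.3]
grip_width: 0.003
grip_force: 0.1
```

```bash
python3 -c "
from h import *
st()"
```

```text
t 22.3 rack [ -81.1 -142.7] z 44.3 F rack [-0.6 -0.  -0.3] toolx yaw 20.1 axis [ 0.  0. -1.] g 0.0026325008522258986
```

Call:
{"method": "jog_arm", "body": {"moves": [-0.001,0.002,0,0,0,0,-1,-0.001,0.003,0,0,0,0,-1,-0.002,0.005,0,0,0,0,-1,-0.002,0.006,0,0,0,0,-1,-0.003,0.008,0,0,0,0,-1,-0.003,0.009,0,0,0,0,-1,-0.004,0.011,0,0,0,0,-1,-0.004,0.011,0,0,0,0,-1]}}

```text
time: 23.3
position: [0.5456, -0.1031, 0.0444]
tool_rot: [-3.115, -0.382, -0.001]
ft_force: [0.7, 7.7, 0.6]
grip_width: 0.003
grip_force: 3.6
```

```bash
python3 -c "
from h import *
st()"
```

```text
t 23.3 rack [ -81.2 -143.5] z 44.4 F rack [-0.2  7.7  0.6] toolx yaw 20.2 axis [ 0.     0.003 -1.   ] g 0.0032013988108924043
```

Call:
{"method": "jog_arm", "body": {"moves": [0,0.001,0,0,0,0,-1,-0.001,0.002,0,0,0,0,-1,-0.001,0.003,0,0,0,0,-1,-0.001,0.004,0,0,0,0,-1,-0.002,0.005,0,0,0,0,-1,-0.002,0.006,0,0,0,0,-1,-0.002,0.006,0,0,0,0,-1,-0.002,0.006,0,0,0,0,-1]}}

```text
time: 24.3
position: [0.5456, -0.1033, 0.0444]
tool_rot: [-3.113, -0.384, -0.001]
ft_force: [0.1, 10.4, 1.6]
grip_width: 0.005
grip_force: 4.7
```

```bash
python3 -c "
from h import *
st()"
```

```text
t 24.3 rack [ -81.2 -143.6] z 44.4 F rack [-1.  10.4  1.6] toolx yaw 20.3 axis [ 0.     0.005 -1.   ] g 0.00504270070442581
```

One more step, to about 14 N.

Call:
{"method": "jog_arm", "body": {"moves": [0,0.001,0,0,0,0,-1,-0.001,0.002,0,0,0,0,-1,-0.001,0.003,0,0,0,0,-1,-0.001,0.004,0,0,0,0,-1,-0.002,0.005,0,0,0,0,-1,-0.002,0.007,0,0,0,0,-1,-0.002,0.007,0,0,0,0,-1,-0.002,0.007,0,0,0,0,-1]}}

```text
time: 25.3
position: [0.5457, -0.1034, 0.0445]
tool_rot: [-3.111, -0.386, -0.002]
ft_force: [1.0, 14.4, 2.2]
grip_width: 0.006
grip_force: 6.2
```

```bash
python3 -c "
from h import *
st()"
```

```text
t 25.3 rack [ -81.1 -143.8] z 44.5 F rack [-0.5 14.4  2.2] toolx yaw 20.3 axis [ 0.     0.007 -1.   ] g 0.0058835008557620505
```

Call:
{"method": "jog_arm", "body": {"moves": [0.007,-0.019,0,0,0,0,-1,0.02,-0.055,0,0,0,0,-1,0.044,-0.12,0,0,0,0,-1,0.068,-0.188,0,0,0,0,-1,0.068,-0.188,-0.12,0,0,0,-1,0.068,-0.24,-0.3,0,0,0,-1,0.068,-0.4,-0.45,0,0,0,-1,0.068,-0.55,-0.5,0,0,0,-1]}}

```text
time: 26.3
position: [0.5268, 0.0552, 0.1974]
tool_rot: [3.117, 0.375, 0.007]
ft_force: [0.9, 0.5, -0.2]
grip_width: 0.006
grip_force: 0.0
```

Call:
{"method": "jog_arm", "body": {"moves": [0,-0.15,0,0,0,0,-1,0,-0.3,0,0,0,0,-1,0,-0.45,0,0,0,0,-1,0,-0.5,0,0,0,0,-1,0,-0.5,0,0,0,0,-1,0,-0.5,0,0,0,0,-1,0,-0.5,0,0,0,0,-1,0,-0.5,0,0,0,0,-1]}}

```text
time: 27.3
position: [0.4899, 0.1996, 0.1942]
tool_rot: [3.119, 0.376, -0.0]
ft_force: [-0.3, 0.3, 0.9]
grip_width: 0.008
grip_force: 0.0
```

```bash
python3 -c "
from h import *
from bench import ctrl
st()
T=ctrl.get_image('top');S=ctrl.get_image('scene')
a=cv2.resize(T['pixels'][105:205,245:345],(400,400),interpolation=2);b=cv2.resize(S['pixels'][195:320,215:340],(400,400),interpolation=2)
cv2.imwrite('pics/end.png',np.hstack([a,b])[:,:,::-1])"
```

```text
t 27.3 rack [-169.4  151.4] z 194.2 F rack [-0.4  0.3  0.9] toolx yaw 20.0 axis [-0. -0. -1.] g 0.0075903876728894695
```

View pics/end.png

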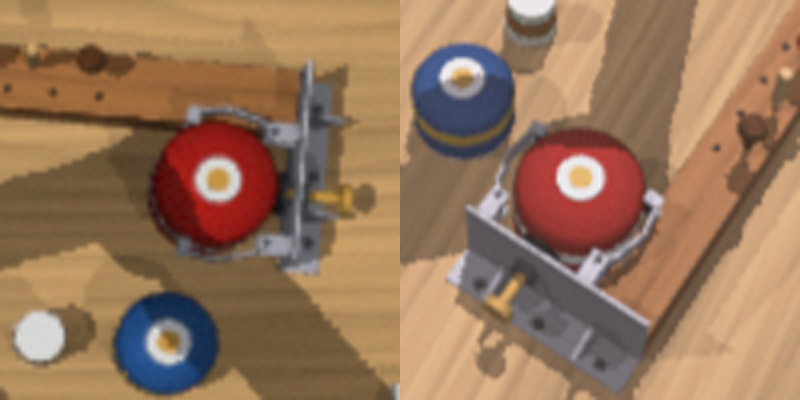

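The end view shows the cartridge upright between the jaws, with emblem at (217,180) on the left and (581,177) on the right. I'll check its position by triangulating.

```bash
python3 -c "
from h import *
T,S=load('top'),load('scene')
p,e=tri(T,(245+217.5/4-.5,105+180.5/4-.5),S,(215+181.5/3.2-.5,195+177.5/3.2-.5));print(p,e,rk(p))"
```

```text
[ 0.56436138 -0.164454    0.09430021] 0.0005937128549089129 [ -55.93553264 -202.40686605]
```

```bash
python3 -c "
from bench import ctrl
print(ctrl.close_job())"
```

```text
the job is handed in; nothing more can be done
None
```

The red cartridge is standing upright in the spring clip, against the rack to within the 2 mm camera accuracy; it was pressed onto the rubber stop at about 14 N, and the job was handed in at about 27 s with the arm clear and no bystander knowingly touched.

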